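# Change the keys in the smokehouse control station and hold the service key turned

### The arm

A 6-joint arm with a two-finger parallel gripper is mounted at the origin on the work surface. World frame = base frame: x ahead of the robot, y to its left, z up, the work surface at z = 0. Lengths are in m, angles in rad, forces in N, time in s.
With the tool pointing down it reaches from about 0.35 to 0.8 m from the base axis. Payload 7.3 kg.
Tool frame: the origin (TCP) lies midway between the tips of the shut fingers; the grasp point (between the pads) lies 19 mm behind it; z points along the fingers, y is the direction in which the jaws open and shut (so a half turn about z gives the same grasp; the last joint's range is limited). The gripper opens to 85 mm and grips with 20 to 120 N. Pads are 22 mm wide; open, the fingers measure 114 mm over their backs; the gripper's body (76 mm by 85 mm) begins 54 mm behind the grasp point. The pads swing forward as they close: fully open they stand 13 mm farther back than shut.
Start: joints at [-1.279, 0.342, 1.524, -0, 1.275, -0.146], TCP at [0.223, -0.475, 0.231] pointing down, gripper open.
Joint ranges: [-2.53, 2.53], [-0.77, 2.02], [0.04, 2.7], [-1, 4.14], [0.28, 2.66], [-3.11, 3.11]. Speed limits (rad/s): [2.57, 2.57, 3.14, 3.14, 3.14, 3.14].

### API

Orientations are given as a rotation vector (axis times angle).
In Python, from bench import r gives the robot as it stands. The module is installed in compiled form; this text tells all that it offers.
- The arm moves only by the tool move_arm, never from a script. Its argument "targets" is text: rows parted by semicolons, each of 7 numbers parted by spaces: the shift along the tool's x, y, z in cm, then the turn, a rotation vector about the tool's x, y, z in rad, then the finger opening in cm, from 0 to 8.54. A call has 1 to 8 rows; each row shifts and turns the commanded pose from where the row before left it, along the tool's axes as they then stand; what a row does not reach is not made up. A row lasts 1/8 s, in which the tool goes at most 62.5 mm and 10.7 degrees, less where a joint would pass 70% of its speed; a pose out of reach is approached as far as the arm can. A call with a gripper value outside its range is refused whole. The fingers move at their own pace and stop on an object; the grip force is fixed at half the most. Time passes only in rows, so rows that do not move let the fingers close. It gives the time, the measured TCP pose, the force and the opening at its end, in the units of the state.
- r.get_obs(): the state, without advancing time (a new reading comes with each control period).
- r.grab_frame(name): name is "side" or "top"; returns a dict with "frame" (384x512x3 uint8, red, green, blue), "z_map" (384x512 float32, m along the optical axis (not along the pixel's ray), 0 where there is no reading), "fx", "fy", "cx", "cy" (pixels), "eye" and "orientation" of the camera in the world. Camera axes: x right, y up, looking along -z (the intrinsics and any distortion apply to the point x, -y, -z); pixel columns grow to the right and rows downward; lengths in m; the calibration is good to about 2 mm. A picture is of the moment at which its call begins.
- r.sign_off(): hands the job in, once; it reports no verdict.
Trained networks look in a picture, given as the dict that the camera call returned (one of the last four; its "shot" number tells which), for a name from the list of things; names that differ only in an ending like _2 or _b are one class to them, and where a whole thing is asked for, a point or a joint stands for the part that bears it (a point fixed in the world has none). Each returns a list of dicts, best first, with "p" (0 to 1); they miss things now and then, are a little off and sometimes report something else, mostly with a low value. They report only what shows in the picture. A call takes as long as a camera call. They do not tell look-alikes from the thing itself.
- r.find_in(picture, target): "centre" ([x, y, z] in m, in the coordinates of the camera as it stood for that picture, good to about 4 mm: the middle of the surface that is visible of it).
- r.regions_of(picture, target): "region" (384x512 bool, what is visible of it).
The state is a dict: "time": time; "joint_pos": joint angles; "joint_velocities": joint speeds; "tau": joint torques, N m; "eef_pos": TCP position; "tool_rot": TCP orientation; "wrist_force": force on the tool from outside, world axes, zero at the start; "moment": the same for the moment, N m; "opening": finger opening in m.
Only numpy, scipy, OpenCV 4.12 (cv2) and the standard library are available. Lean on these libraries where they do the work, as an engineer would, in place of code of your own. Each camera call takes 0.05 s, during which the arm holds its last target. There are 200 camera calls.

### The job

Take the round-headed run key out of the key switch on the control station and park it in the free middle slot of the key block, pushed home and let go. Then bring the square-headed service key from the block to the key switch, work it down past the sticky pins until its shoulder sits on the lock, turn it a quarter turn clockwise to the stop, and finish while still holding it turned there: the switch springs back if you let go. Leave the fan-headed key in its slot, do not press the emergency stop, and leave the other things on the table where they are.

Things in the scene. Friction and masses are not known exactly. Their poses are not given: they have to be found in the camera images.
- run_key: Steel run key, about 70 g, starts home in the key switch. Round head: upright disc 36 mm across, 10 mm thick, its centre 24 mm above the origin. Origin: centre of the shoulder's underside; z up along the key, x through the head's thickness (flat faces at x = +-5 mm to pinch), y along its width. Blade from z = 0 down to -26 mm, shoulder 10 x 24 x 4 mm at z = 0 to 4 mm, head top at 42 mm.
- service_key: Steel service key, about 70 g, starts in an end slot of the key block, either one. Square head 36 mm wide (y), 10 mm thick (x), z = 8 to 42 mm. Shank, origin and axes as for the run key. All three blades: 4 mm thick (x), 12 mm wide (y), 26 mm long, the last 9 mm tapering to a 2.4 x 6 mm nose; symmetric, so they also go in turned by half a turn.
- wash_key: Steel wash-down key in the other end slot of the key block, stays there. Fan-shaped head, 16 mm wide at the neck, 40 mm at the top, 10 mm thick, top at z = 42 mm. Shank, origin and axes as for the run key.
- keyway (a point): Middle of the key switch's mouth, flush with its bezel (37 mm across), 80 mm above the table; z up, y along the slot at rest. A key is home when its origin is here. Slot 13.4 x 5.4 mm, mouth bevelled 1.2 mm, deeper than the blade. Two gummed-up sprung pins, 8 and 16 mm down, give way slowly: 5 mm/s inward takes about 8 N, 15 mm/s 20 N, 40 mm/s 50 N, more off centre; drawing out 3 to 15 N.
- key_switch (a joint): Turn of the key switch's plug, rad: 0 at rest, growing clockwise seen from above, stop at 1.57 (a quarter turn). A spring drives it back to 0: 0.03 N m at rest, 0.11 N m at the stop. The key has up to 0.1 rad of play in the slot either way before the plug turns with it.
- console: The control station: brushed metal box 150 mm (x) by 240 mm (y), 70 mm high, fixed to the table; origin at the centre of its underside, z up. The key switch is 60 mm to +y of its centre; the other controls (emergency stop, lamps, button) are on its -y half, 85 mm or more from the key switch and at most 20 mm above its top.
- key_block: The key block: grey plastic, 60 mm (x) by 180 mm (y), 40 mm high, fixed to the table; origin at the centre of its underside, z up. Three slots in a row along y at +55, 0 and -55 mm, each lying along y, 14.4 x 6.4 mm, bevelled 1.2 mm at the mouth, 30 mm deep. Key heads in neighbouring slots stand 17 to 19 mm apart.
- free_slot (a point): Middle of the mouth of the free, middle slot, on the top of the key block, 40 mm above the table; z up, y along the slot. A key is home when its origin is here and its shoulder rests on the block.
- estop (a joint): Travel of the red emergency-stop mushroom button on the control station, m: 0 out, 0.005 fully pressed. It stays out.
- thermometer: White probe thermometer lying between the station and the block, 195 mm long, 26 mm wide, 18 mm high; origin on the table below the inner end of its grip, x along the probe. Stays put.
- label_roll: Paper label roll standing on the table nearer the robot, 64 mm across, 40 mm high; origin at the centre of its underside. Stays put.
- torch: Black hand torch lying on the table, 166 mm long, 34 mm high; origin on the table under the middle of its handle. Stays put.
- tongs: Steel tongs lying flat at the back, 250 mm long; origin at their middle. Stay put.
- spray: White bottle, 72 mm across and 190 mm high, standing at the left; origin at the centre of its underside. Stays put.
Not all that is in view belongs to the job. What is shaped like the service_key but green is not meant. Of the things shaped like the key_block, the grey one is meant.

How it is judged:
On the way, in this order (a step that is already met when the one before it is completed fails the run):
1. the run key stands home in the free slot of the key block, let go (horizontal distance between run_key and free_slot below 0.006 m and z of run_key in the frame of free_slot below 0.004 m and angle between run_key's own z axis and vertical below 0.12 rad and contact force between the fingers and run_key below 0.2 N), for 0.2 s.
2. the service key is home in the key switch, not yet turned (horizontal distance between service_key and keyway below 0.005 m and z of service_key in the frame of keyway below 0.004 m and angle between service_key's own z axis and vertical below 0.12 rad and value of joint key_switch below 0.5 rad), for 0.1 s.
At the end, for the whole second after the job is handed in: Service key home in the switch (within 4 mm in height, 5 mm sideways, 0.12 rad upright), held by the fingers (over 2 N), switch past 1.3 rad; run key upright and home in the free slot (6 mm sideways, 4 mm in height, 0.12 rad); wash-down key within 15 mm of its start (horizontal distance between service_key and keyway below 0.005 m and z of service_key in the frame of keyway below 0.004 m and angle between each of service_key, run_key's own z axis and vertical below 0.12 rad and value of joint key_switch above 1.3 rad and contact force between the fingers and service_key above 2 N and horizontal distance between run_key and free_slot below 0.006 m and z of run_key in the frame of free_slot below 0.004 m and distance of wash_key from where it was at the start of the episode below 0.015 m); the arm keeps its last pose, push and grip.
It fails at once if the emergency stop is pressed (value of joint estop above 0.0025 m).
It fails at once if the wash-down key is pulled from its slot or shifted by more than 15 mm (distance of wash_key from where it was at the start of the episode above 0.015 m).
It fails at once if the thermometer, label roll, torch, tongs or bottle is moved by more than 30 mm (distance of any of thermometer, label_roll, torch, tongs, spray from where it was at the start of the episode above 0.03 m).
It also fails if it takes over 67 s, if anything falls off the work surface, if the arm or the gripper's body presses on something with over 40 N, if the wrist force passes 120 N, or if a joint passes its speed limit or range.

## Working session

There is one attempt and no reset: what is moved stays moved. The work goes in short steps, Python scripts to look and compute and a tool call to move; the robot and the scene stay as the last step left them, time stands still between calls to the robot, and variables do not carry over. Pictures are saved under pics/ and viewed, about 8 in all and at most 12, crops included, and the job is handed in when it is done.

Besides the shell and the picture viewer there is one more tool, called after "Emit:" by a JSON object that holds its "op" and its "data", one argument or row to a line. move_arm: Moves the arm, as the interface text tells. Its arguments: {"type":"object","properties":{"targets":{"type":"string"}},"required":["targets"]}

```bash
mkdir -p pics
cat > h.py <<'E'
import numpy as np, cv2
from scipy.spatial.transform import Rotation as R
from bench import r
def rot(o):
    o=np.array(o,float)
    if o.shape==(3,3): return R.from_matrix(o)
    return R.from_rotvec(o) if o.size==3 else R.from_quat(o)
def world(p,pts): return rot(p['orientation']).apply(pts)+np.array(p['eye'])
def cloud(p):
    z=p['z_map'];v,u=np.mgrid[:384,:512]
    c=np.stack([(u-p['cx'])/p['fx']*z,-(v-p['cy'])/p['fy']*z,-z],-1)
    w=world(p,c.reshape(-1,3)).reshape(384,512,3); w[z==0]=np.nan; return w
def pix(p,w):
    c=rot(p['orientation']).inv().apply(np.array(w)-np.array(p['eye'])); return np.array([p['cx']+p['fx']*c[0]/-c[2],p['cy']-p['fy']*c[1]/-c[2]])
E
python3 - <<'E'
from h import *
print(r.get_obs())
ims=[]
for n in ('top','side'):
    p=r.grab_frame(n); print(n,[k for k in p],p['eye'],p['orientation'],p['fx'],p['cx'],p['cy'],{k:p[k] for k in p if 'dist' in k})
    ims.append(p['frame'])
    for t in ('run_key','service_key','wash_key','key_block','console','keyway'):
        try:
            for d in r.find_in(p,t): 
                w=world(p,np.array(d['centre'])); print(t,round(d['p'],2),w.round(4),pix(p,w).round())
        except Exception as e: print(t,e)
    cv2.imwrite(f'pics/{n}.png',cv2.resize(p['frame'][...,::-1],(800,600)))
E
```

```text
{'time': 0.0, 'joint_pos': array([-1.27901643e+00,  3.42725157e-01,  1.52501796e+00, -1.21098559e-06,
        1.27541255e+00, -1.46036157e-01]), 'joint_velocities': array([ 3.35340594e-04, -3.12187692e-04, -2.88665106e-03, -8.09567175e-04,
       -9.50448769e-05,  1.57211643e-03]), 'tau': array([-2.73191927e-04, -4.33679116e+01, -2.46014929e+01, -3.81756399e-04,
        7.84515840e-03, -4.80835894e-06]), 'eef_pos': array([ 0.2224651 , -0.47508824,  0.23062438]), 'tool_rot': array([-3.06509738e+00, -6.81902351e-01,  1.80479037e-04]), 'wrist_force': array([ 0.33951396, -0.08717189,  0.06861016]), 'moment': array([0.04591078, 0.0161946 , 0.03074522]), 'opening': 0.08521532770077393}
top ['frame', 'z_map', 'fx', 'fy', 'cx', 'cy', 'eye', 'orientation', 'shot'] [0.46088793 0.09253265 1.3695093 ] [ 0.02584454 -0.05703019 -1.58814908] 392.6186636417184 257.89213073471245 193.15537721366337 {}
service_key 0.59 [0.5635 0.2603 0.0826] [199. 184.]
key_block 0.9 [0.5762 0.2092 0.0361] [215. 181.]
key_block 0.67 [0.3189 0.2188 0.0423] [213. 257.]
console 0.84 [ 0.5259 -0.1967  0.071 ] [337. 193.]

[... 209 characters left out ...]
tation', 'shot'] [0.0328708  0.77971931 1.00369683] [ 0.29503613 -0.93597287 -2.35756614] 436.0446856022079 252.7252996993359 188.151049717964 {}
run_key 0.41 [ 0.5055 -0.1284  0.1087] [300. 148.]
service_key 0.72 [0.5485 0.3839 0.0108] [180. 273.]
service_key 0.54 [0.5668 0.2676 0.0711] [202. 227.]
wash_key 0.55 [0.5682 0.2255 0.037 ] [212. 225.]
key_block 0.91 [0.3117 0.2423 0.039 ] [286. 276.]
key_block 0.81 [0.5639 0.2274 0.0395] [213. 226.]
key_block 0.43 [ 0.5027 -0.1594  0.0618] [305. 154.]
console 0.76 [ 0.5073 -0.152   0.0658] [302. 154.]
keyway 0.96 [ 0.5012 -0.1534  0.0661] [304. 154.]
keyway 0.69 [0.3689 0.0055 0.0336] [314. 210.]
keyway 0.56 [ 0.7879 -0.012   0.004 ] [208. 156.]
```

View pics/top.png

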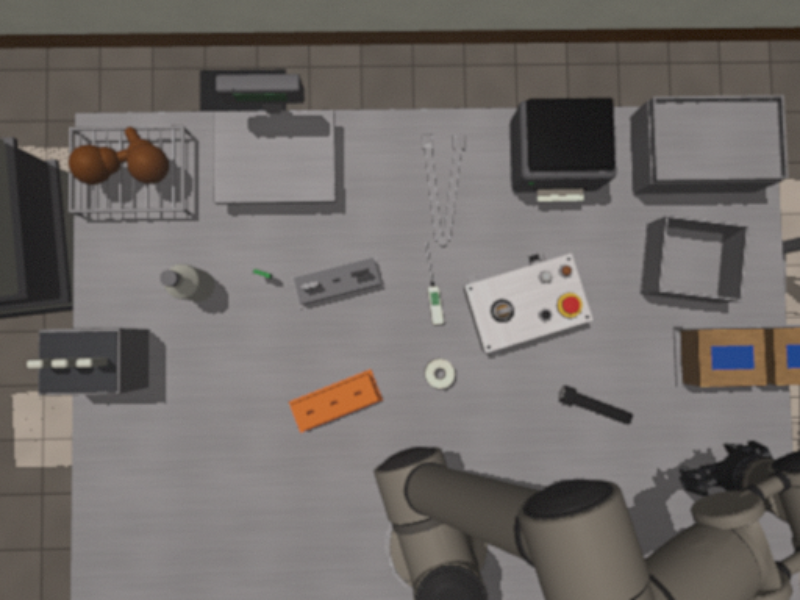

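View pics/side.png

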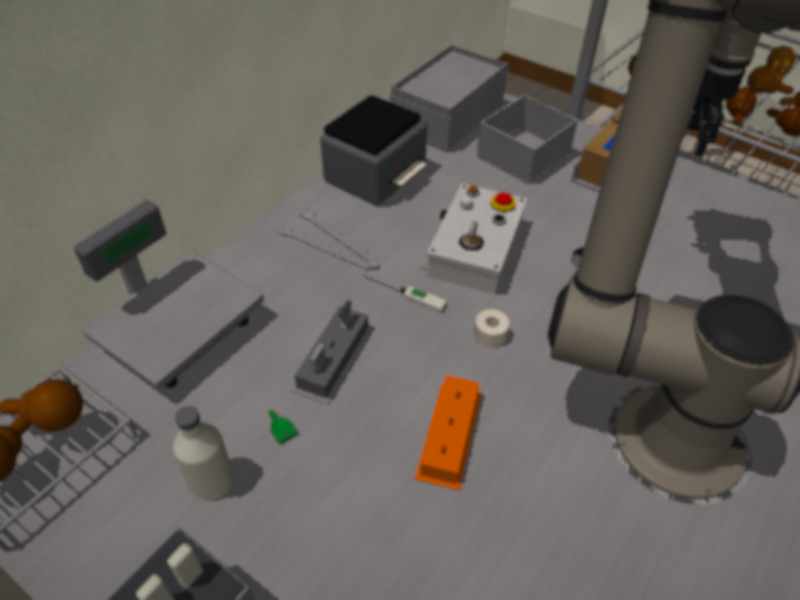

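The grey block (top 800x600 view: 340,282) holds two keys, at (312,285) and (362,273). The orange block at (335,400) and the green key at (262,273) are look-alikes. The console is at (530,303), with its key switch at (502,310). Next I'll enlarge the block and fit the poses.

Run:
```python
from h import *
T=r.grab_frame('top');S=r.grab_frame('side')
a=cv2.resize(T['frame'][165:200,185:250],None,fx=6,fy=6,interpolation=cv2.INTER_CUBIC)
a2=cv2.resize(T['frame'][160:230,295:385],None,fx=4,fy=4,interpolation=cv2.INTER_CUBIC)
b=cv2.resize(S['frame'][185:260,185:240],None,fx=7,fy=7,interpolation=cv2.INTER_CUBIC)
c=np.zeros((560,800,3),np.uint8);c[:210,:390]=a;c[:525,400:785]=b;c[220:500,:360]=a2
cv2.imwrite('pics/c1.png',c[...,::-1])
def show(name,pts,zr,ctr,rad):
    m=(np.hypot(*(pts[...,:2]-ctr).transpose(2,0,1))<rad)&(pts[...,2]>zr[0])&(pts[...,2]<zr[1])
    q=pts[m]; (c,(w,h),an)=cv2.minAreaRect(q[:,:2].astype(np.float32)); bp=cv2.boxPoints((c,(w,h),an))
    e=[bp[1]-bp[0],bp[2]-bp[1]]; l=max(e,key=np.linalg.norm); print(name,len(q),'ctr',np.round(c,4),'size',round(w,4),round(h,4),'long-axis deg',round(np.degrees(np.arctan2(l[1],l[0]))%180,2),'medz',np.nanmedian(q[:,2]).round(4)); return q
for n,p in(('top',T),('side',S)):
    w=cloud(p); print(n)
    show('block',w,(.03,.048),(.574,.21),.13)
    show('console',w,(.062,.076),(.527,-.197),.17)
    q=show('keysInBlock',w,(.052,.1),(.574,.21),.12)
    lab=cv2.kmeans(q[:,:2].astype(np.float32),2,None,(3,50,1e-6),5,cv2.KMEANS_PP_CENTERS)[1].ravel()
    for k in(0,1):
        g=q[lab==k]; show(' key',g[None],(.05,.1),g[:,:2].mean(0),.04)
        for z0 in np.arange(.05,.09,.008):
            s=g[(g[:,2]>=z0)&(g[:,2]<z0+.008)]
            if len(s)>3: print('   z',z0.round(3),len(s),'width',(cv2.minAreaRect(s[:,:2].astype(np.float32))[1]))
    show('switchkey',w,(.09,.13),(.505,-.134),.04)
    show('bezel',w,(.0765,.084),(.505,-.134),.04)
```

```text
top
block 842 ctr [0.5796 0.2114] size 0.0606 0.1794 long-axis deg 103.4 medz 0.0381
console 2783 ctr [ 0.5232 -0.2001] size 0.1499 0.2428 long-axis deg 105.88 medz 0.0688
keysInBlock 92 ctr [0.5797 0.2108] size 0.0105 0.1459 long-axis deg 103.19 medz 0.0789
 key 45 ctr [0.5671 0.2646] size 0.0105 0.0352 long-axis deg 104.09 medz 0.0793
   z 0.066 5 width (0.0026972764171659946, 0.0315568782389164)
   z 0.074 21 width (0.010394956916570663, 0.03424552455544472)
   z 0.082 14 width (0.008568002842366695, 0.03305964171886444)
 key 47 ctr [0.592  0.1584] size 0.0103 0.0383 long-axis deg 103.28 medz 0.0784
   z 0.05 4 width (0.0010345927439630032, 0.017016775906085968)
   z 0.074 30 width (0.009950082749128342, 0.038273368030786514)
   z 0.082 9 width (0.009638010524213314, 0.02791542559862137)
switchkey 37 ctr [ 0.5067 -0.1418] size 0.01 0.0352 long-axis deg 106.65 medz 0.1169
bezel 45 ctr [ 0.5074 -0.1411] size 0.0354 0.0329 long-axis deg 61.55 medz 0.0789
side
block 952 ctr [0.5796 0.2126] size 0.0621 0.1838 long-axis deg 103.17 medz 0.0373
console 1984 ctr [ 0.5223 -0.1981] size 0.15
[... 329 characters left out ...]
19595)
   z 0.066 17 width (0.01040155254304409, 0.03692212328314781)
   z 0.074 47 width (0.011867891997098923, 0.03638535737991333)
   z 0.082 4 width (0.005525817163288593, 0.024170944467186928)
 key 78 ctr [0.5922 0.1587] size 0.0107 0.0391 long-axis deg 104.86 medz 0.0762
   z 0.05 6 width (0.00170954130589962, 0.019671881571412086)
   z 0.058 14 width (0.007904539816081524, 0.03286926448345184)
   z 0.066 12 width (0.006752167362719774, 0.03307367116212845)
   z 0.074 43 width (0.010448160581290722, 0.039139289408922195)
switchkey 48 ctr [ 0.5059 -0.1412] size 0.0101 0.0388 long-axis deg 105.64 medz 0.1099
bezel 34 ctr [ 0.5051 -0.1375] size 0.0294 0.0281 long-axis deg 9.25 medz 0.0783
```

View pics/c1.png

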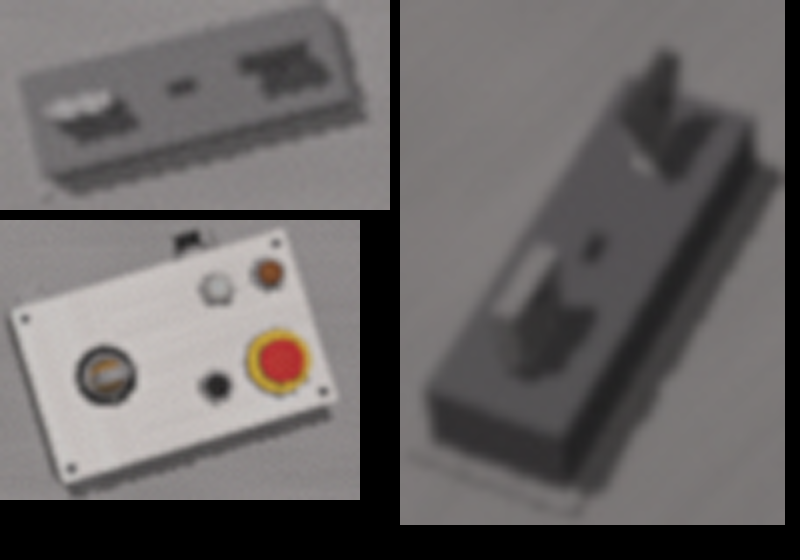

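The square head of constant 36 mm width is the +y end key at (0.567,0.265), shown white at (75,105) in the crop. The key at (0.592,0.158) narrows from 39 mm to about 17 mm, so it is the fan. The run key is at (0.5065,-0.1415) with the key axis yawed 15.8°, and the block is yawed 13.2°. Everything agrees with the given geometry.

```bash
cat >> h.py <<'E'
KEYW=(0.5065,-0.1414); SLOT=(0.5797,0.2116); SERV=(0.5670,0.2652)
def plan(pos,yaw,n,g):
    "rows to bring tool to pos, tool y axis at yaw deg (pointing down)"
    o=r.get_obs(); A=rot(o['tool_rot']); p=o['eef_pos']
    y=np.radians(yaw); Y=np.array([np.cos(y),np.sin(y),0]); Z=np.array([0,0,-1.]); B=R.from_matrix(np.stack([np.cross(Y,Z),Y,Z],1))
    rv=(A.inv()*B).as_rotvec(); d=(np.array(pos)-p)/n; out=[]
    for i in range(n):
        C=A*R.from_rotvec(rv*i/n); s=C.inv().apply(d)*100
        out.append(' '.join('%.3g'%(round(v,3)+0) for v in [*s,*(rv/n),g]))
    print('; '.join(out)); print('left',(d*n*1000).round(1),'mm rot',rv.round(4),'F',np.round(o['wrist_force'],1),'open',round(o['opening'],4),'t',o['time'],'q',o['joint_pos'].round(2))
E
python3 -c "
from h import *
plan((*KEYW,.19),15.8,10,4)"
```

```text
3.99 -1.82 0.413 0 0 -0.141 4; 4.2 -1.24 0.413 0 0 -0.141 4; 4.34 -0.642 0.413 0 0 -0.141 4; 4.38 -0.026 0.413 0 0 -0.141 4; 4.34 0.589 0.413 0 0 -0.141 4; 4.22 1.19 0.413 0 0 -0.141 4; 4.01 1.77 0.413 0 0 -0.141 4; 3.72 2.32 0.413 0 0 -0.141 4; 3.36 2.82 0.413 0 0 -0.141 4; 2.93 3.26 0.413 0 0 -0.141 4
left [283.9 334.1 -41.3] mm rot [ 1.0000e-04  1.0000e-04 -1.4088e+00] F [-0.9 -0.2  0.3] open 0.0853 t 0.8 q [-1.28  0.34  1.52  0.    1.28 -0.15]
```

Emit:
{"op": "move_arm", "data": {
  "targets": "4 -1.8 0.4 0 0 -0.141 4; 4.2 -1.25 0.4 0 0 -0.141 4; 4.35 -0.65 0.4 0 0 -0.141 4; 4.4 0 0.4 0 0 -0.141 4; 4.35 0.6 0.4 0 0 -0.141 4; 4.2 1.2 0.4 0 0 -0.141 4; 4 1.8 0.4 0 0 -0.141 4; 3.7 2.3 0.4 0 0 -0.141 4"
}}

```text
time: 1.8
eef_pos: [0.4511, -0.2076, 0.1993]
tool_rot: [2.221, 2.221, 0.0]
wrist_force: [0.7, -1.1, 0.3]
opening: 0.0397
```

```bash
python3 -c "
from h import *
plan((*KEYW,.19),15.8,4,4)"
```

```text
1.66 1.38 0.233 0 0 -0.069 4; 1.55 1.5 0.233 0 0 -0.069 4; 1.45 1.6 0.233 0 0 -0.069 4; 1.33 1.7 0.233 0 0 -0.069 4
left [55.4 66.2 -9.3] mm rot [ 0.0004  0.0004 -0.2761] F [ 0.7 -1.1  0.3] open 0.0397 t 1.8 q [-0.59  0.32  1.65 -0.    1.17 -0.59]
```

Emit:
{"op": "move_arm", "data": {
  "targets": "1.66 1.38 0.23 0 0 -0.069 4; 1.55 1.5 0.23 0 0 -0.069 4; 1.45 1.6 0.23 0 0 -0.069 4; 1.33 1.7 0.23 0 0 -0.069 4; 0 0 1 0 0 0 4; 0 0 2 0 0 0 4; 0 0 1 0 0 0 4; 0 0 0 0 0 0 4"
}}

```text
time: 2.8
eef_pos: [0.5053, -0.143, 0.1494]
tool_rot: [-1.901, -2.499, 0.001]
wrist_force: [-0.3, -0.3, 0.4]
opening: 0.0398
```

Run:
```python
from h import *
plan((*KEYW,.088),15.8,4,4)
T=r.grab_frame('top');S=r.grab_frame('side')
a=cv2.resize(T['frame'][160:230,295:385],None,fx=5,fy=5,interpolation=cv2.INTER_CUBIC)
b=cv2.resize(S['frame'][90:190,260:350],None,fx=4,fy=4,interpolation=cv2.INTER_CUBIC)
c=np.zeros((410,800,3),np.uint8);c[:350,:450-10]=a[:,:440];c[:400,440:800]=b
cv2.imwrite('pics/c2.png',c[...,::-1])
```

```text
0.03 0.042 1.53 0 0 -0.001 4; 0.03 0.041 1.53 0 0 -0.001 4; 0.031 0.041 1.53 0 0 -0.001 4; 0.031 0.04 1.53 0 0 -0.001 4
left [  1.2   1.6 -61.4] mm rot [-0.0015 -0.001  -0.0058] F [-0.3 -0.3  0.4] open 0.0398 t 2.8 q [-0.42  0.42  1.64 -0.    1.08 -0.69]
```

View pics/c2.png

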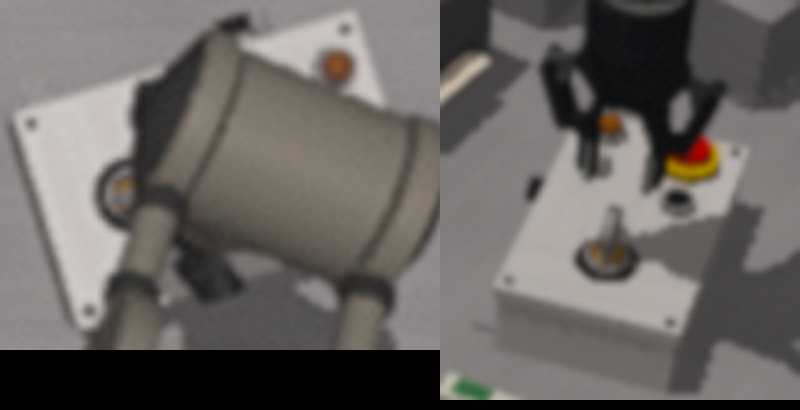

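The fingers (right half, 590,170 and 655,185) straddle the run key (615,220), and the emergency stop is well clear. I'll descend and grip.

Emit:
{"op": "move_arm", "data": {
  "targets": "0.06 0.08 1.5 0 0 -0.003 4; 0.06 0.08 1.5 0 0 -0.003 4; 0 0 1.5 0 0 0 4; 0 0 1.1 0 0 0 4; 0 0 0.5 0 0 0 4; 0 0 0 0 0 0 4; 0 0 0 0 0 0 2; 0 0 0 0 0 0 2"
}}

```text
time: 3.9
eef_pos: [0.5075, -0.1414, 0.0896]
tool_rot: [1.893, 2.506, 0.0]
wrist_force: [0.6, 0.3, -0.3]
opening: 0.0199
```

```bash
python3 -c "
from h import *
plan((*KEYW,.088),15.8,1,0)"
```

```text
0.023 -0.093 0.157 0.001 0.001 0.001 0
left [-1.  -0.  -1.6] mm rot [0.0008 0.0007 0.0012] F [ 0.6  0.3 -0.3] open 0.0199 t 3.9 q [-0.42  0.5   1.71 -0.    0.93 -0.69]
```

Emit:
{"op": "move_arm", "data": {
  "targets": "0 -0.07 0.15 0 0 0 2; 0 0 0 0 0 0 1; 0 0 0 0 0 0 0; 0 0 0 0 0 0 0; 0 0 0 0 0 0 0; 0 0 0 0 0 0 0"
}}

```text
time: 4.65
eef_pos: [0.5067, -0.1414, 0.0877]
tool_rot: [1.893, 2.506, 0.0]
wrist_force: [2.9, -0.2, 0.8]
opening: 0.0093
```

```bash
python3 -c "
from h import *
for i in range(4): r.grab_frame('top'); o=r.get_obs(); print(o['eef_pos'].round(5),o['wrist_force'].round(2),o['moment'].round(3))
plan((*KEYW,.088),15.8,1,0)"
```

```text
[ 0.50672 -0.14142  0.08769] [1.98 1.39 0.01] [ 0.15  -0.374  0.03 ]
[ 0.50674 -0.14141  0.08771] [1.91 1.19 1.11] [ 0.176 -0.383  0.015]
[ 0.50672 -0.14141  0.08769] [2.85 0.06 0.96] [ 0.126 -0.343 -0.039]
[ 0.50672 -0.1414   0.08769] [ 1.68  1.09 -0.24] [ 0.168 -0.35  -0.03 ]
0.006 -0.021 -0.031 0 0 0.001 0
left [-0.2 -0.   0.3] mm rot [0.0005 0.0003 0.0012] F [ 1.7  1.1 -0.2] open 0.0089 t 4.85 q [-0.42  0.5   1.71  0.    0.93 -0.69]
```

Emit:
{"op": "move_arm", "data": {
  "targets": "0 0 -0.3 0 0 0 0; 0 0 -0.4 0 0 0 0; 0 0 -0.5 0 0 0 0; 0 0 -0.7 0 0 0 0; 0 0 -0.9 0 0 0 0; 0 0 -2 0 0 0 0; 0 0 -2.5 0 0 0 0; 0 0 -2.5 0 0 0 0"
}}

```text
time: 5.85
eef_pos: [0.5056, -0.1414, 0.1868]
tool_rot: [-1.893, -2.506, 0.001]
wrist_force: [-0.1, 0.1, -0.3]
opening: 0.0093
```

```bash
python3 -c "
from h import *
plan((*SLOT,.16),13.2,12,0)"
```

```text
2.66 1.4 0.222 0 0 0.004 0; 2.67 1.39 0.222 0 0 0.004 0; 2.67 1.38 0.223 0 0 0.004 0; 2.68 1.37 0.223 0 0 0.004 0; 2.68 1.36 0.223 0 0 0.004 0; 2.69 1.35 0.223 0 0 0.004 0; 2.69 1.34 0.223 0 0 0.004 0; 2.7 1.32 0.223 0 0 0.004 0; 2.7 1.31 0.223 0 0 0.004 0; 2.71 1.3 0.223 0 0 0.004 0; 2.71 1.29 0.223 0 0 0.004 0; 2.72 1.28 0.223 0 0 0.004 0
left [ 74.1 353.  -26.8] mm rot [-0.0015 -0.0003  0.0466] F [-0.1  0.1 -0.3] open 0.0093 t 5.85 q [-0.42  0.38  1.59 -0.    1.17 -0.69]
```

Emit:
{"op": "move_arm", "data": {
  "targets": "4 2.1 0.33 0 0 0.006 0; 4 2.1 0.33 0 0 0.006 0; 4 2.1 0.33 0 0 0.006 0; 4 2.05 0.33 0 0 0.006 0; 4 2 0.33 0 0 0.006 0; 4.1 2 0.33 0 0 0.006 0; 4.1 1.95 0.33 0 0 0.006 0; 4 1.9 0.33 0 0 0.005 0"
}}

```text
time: 6.85
eef_pos: [0.5813, 0.2122, 0.1596]
tool_rot: [-1.952, -2.462, 0.002]
wrist_force: [1.5, 0.2, -0.7]
opening: 0.0091
```

Emit:
{"op": "move_arm", "data": {
  "targets": "0 0 0 0 0 0 0"
}}

```text
time: 6.98
eef_pos: [0.5809, 0.2136, 0.159]
tool_rot: [-1.947, -2.465, 0.002]
wrist_force: [-0.2, -0.8, -1.5]
opening: 0.0096
```

Run:
```python
from h import *
plan((*SLOT,.085),13.2,2,0)
T=r.grab_frame('top');S=r.grab_frame('side')
w=cloud(S); tcp=r.get_obs()['eef_pos']
m=(np.hypot(*(w[...,:2]-tcp[:2]).transpose(2,0,1))<.03)&(w[...,2]>.09)&(w[...,2]<tcp[2]-.001)
q=w[m]; print('tcp',tcp,'blade pts',len(q),np.round(np.percentile(q,[0,5,50,95,100],axis=0),4) if len(q) else '')
cv2.imwrite('pics/c3.png',cv2.resize(S['frame'][120:260,160:280],None,fx=5,fy=4.2,interpolation=cv2.INTER_CUBIC)[...,::-1])
```

```text
-0.084 -0.077 3.7 -0.001 0 0.002 0; -0.085 -0.079 3.7 -0.001 0 0.002 0
left [ -1.2  -2.  -74. ] mm rot [-0.0014  0.      0.0035] F [-0.2 -0.8 -1.5] open 0.0096 t 6.975 q [ 0.23  0.57  1.35 -0.    1.22 -0.01]
tcp [0.58103735 0.21083467 0.1592121 ] blade pts 21 [[0.572  0.2088 0.1272]
 [0.5737 0.2097 0.1292]
 [0.5782 0.2174 0.1409]
 [0.5809 0.224  0.1542]
 [0.5836 0.225  0.1543]]
```

View pics/c3.png

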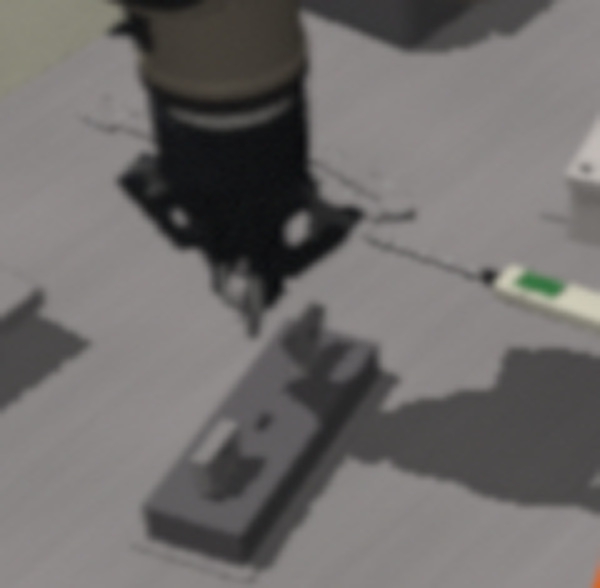

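The run key hangs upright and blade-down at (250,310) in the crop, above the free middle slot (265,422), between the two standing keys. I'll go to just above the slot and check.

Emit:
{"op": "move_arm", "data": {
  "targets": "0.1 -0.1 2 0 0 0.003 0; 0 0 2.5 0 0 0 0; 0 0 1.9 0 0 0 0; 0 0 0.6 0 0 0 0; 0 0 0 0 0 0 0; 0 0 0 0 0 0 0; 0 0 0 0 0 0 0"
}}

```text
time: 7.95
eef_pos: [0.5809, 0.2119, 0.09]
tool_rot: [1.955, 2.458, 0.002]
wrist_force: [-0.4, -0.2, -1.0]
opening: 0.0091
```

Run:
```python
from h import *
plan((*SLOT,.0477),13.2,1,0)
S=r.grab_frame('side'); plan((*SLOT,.0477),13.2,1,0)
w=cloud(S); tcp=r.get_obs()['eef_pos']
m=(np.hypot(*(w[...,:2]-tcp[:2]).transpose(2,0,1))<.022)&(w[...,2]>.052)&(w[...,2]<tcp[2]-.001)
q=w[m]; print(tcp,len(q),np.round(np.percentile(q,[0,50,100],axis=0),4))
```

```text
-0.003 -0.128 4.24 0.001 0 -0.003 0
left [ -1.2  -0.3 -42.3] mm rot [ 0.0014  0.0001 -0.0034] F [-0.4 -0.2 -1. ] open 0.0091 t 7.95 q [ 0.23  0.64  1.43 -0.    1.06 -0.  ]
-0.006 -0.119 4.22 0.001 0 -0.003 0
left [ -1.1  -0.3 -42.2] mm rot [ 0.0011  0.0001 -0.0033] F [ 0.4 -0.3 -0.2] open 0.0093 t 8.0 q [ 0.23  0.64  1.43 -0.    1.06 -0.  ]
[0.58079994 0.21192268 0.08986843] 19 [[0.5723 0.2084 0.0602]
 [0.5775 0.218  0.072 ]
 [0.5829 0.2261 0.0861]]
```

Emit:
{"op": "move_arm", "data": {
  "targets": "0 -0.12 0.3 0 0 -0.003 0; 0 0 0.6 0 0 0 0; 0 0 0.5 0 0 0 0; 0 0 0.4 0 0 0 0; 0 0 0.5 0 0 0 0; 0 0 0.5 0 0 0 0; 0 0 0.3 0 0 0 0; 0 0 0 0 0 0 0"
}}

```text
time: 9.0
eef_pos: [0.5797, 0.2117, 0.058]
tool_rot: [1.952, 2.461, 0.001]
wrist_force: [3.2, -0.2, -1.5]
opening: 0.0092
```

Run:
```python
from h import *
plan((*SLOT,.0477),13.2,1,0); r.grab_frame('side'); plan((*SLOT,.0477),13.2,1,0)
```

```text
-0.007 -0.002 1.03 0.001 0 0 0
left [  0.   -0.1 -10.3] mm rot [ 0.0008  0.0001 -0.0005] F [ 3.2 -0.2 -1.5] open 0.0092 t 9.0 q [ 0.23  0.68  1.46 -0.    1.   -0.  ]
-0.008 -0.001 1.04 0.001 0 0 0
left [  0.   -0.1 -10.4] mm rot [ 0.0007  0.0001 -0.0004] F [ 2.9  0.8 -1.9] open 0.0093 t 9.05 q [ 0.23  0.68  1.46 -0.    1.   -0.  ]
```

Emit:
{"op": "move_arm", "data": {
  "targets": "0 0.05 0.4 0 0 0 0; 0 0 0.3 0 0 0 0; 0 0 0.2 0 0 0 0; 0 0 0.15 0 0 0 0; 0 0 0.05 0 0 0 0; 0 0 0 0 0 0 0"
}}

```text
time: 9.8
eef_pos: [0.5798, 0.2118, 0.0477]
tool_rot: [1.952, 2.462, 0.0]
wrist_force: [0.2, 0.3, 5.1]
opening: 0.0091
```

Run:
```python
from h import *
plan((*SLOT,.0477),13.2,1,0); r.grab_frame('side'); plan((*SLOT,.0477),13.2,1,0)
```

```text
-0.013 -0.014 -0.002 0 0 0 0
left [-0.1 -0.2  0. ] mm rot [ 0.0002  0.0001 -0.0003] F [0.2 0.3 5.1] open 0.0091 t 9.8 q [ 0.23  0.69  1.47 -0.    0.98 -0.  ]
-0.012 -0.013 -0.002 0 0 0 0
left [-0.1 -0.1  0. ] mm rot [ 0.0002  0.0001 -0.0003] F [-1.2  0.1  6. ] open 0.0093 t 9.85 q [ 0.23  0.69  1.47 -0.    0.98 -0.  ]
```

The force came up at exactly the expected home height. I'll release, lift, and look.

Emit:
{"op": "move_arm", "data": {
  "targets": "0 0 0 0 0 0 3; 0 0 0 0 0 0 3; 0 0 0 0 0 0 3; 0 0 -0.5 0 0 0 3; 0 0 -1.5 0 0 0 3; 0 0 -2.5 0 0 0 3; 0 0 -2.5 0 0 0 3; 0 0 0 0 0 0 3"
}}

```text
time: 10.85
eef_pos: [0.5814, 0.2121, 0.1204]
tool_rot: [1.949, 2.459, 0.007]
wrist_force: [0.5, -0.7, -0.6]
opening: 0.03
```

Run:
```python
from h import *
plan((*SERV,.11),13.2,5,3)
S=r.grab_frame('side'); w=cloud(S)
for n,c in (('run',SLOT),('serv',SERV),('wash',(.592,.1585))):
    m=(np.hypot(*(w[...,:2]-c).transpose(2,0,1))<.026)&(w[...,2]>.048)&(w[...,2]<.1)
    q=w[m]; rc=cv2.minAreaRect(q[:,:2].astype(np.float32)); print(n,len(q),np.round(rc[0],4),np.round(rc[1],4),'ztop',q[:,2].max().round(4))
```

```text
1.1 -0.04 0.208 0.001 0 0 3; 1.1 -0.039 0.208 0.001 0 0 3; 1.1 -0.039 0.208 0.001 0 0 3; 1.1 -0.039 0.208 0.001 0 0 3; 1.1 -0.038 0.208 0.001 0 0 3
left [-14.4  53.1 -10.4] mm rot [ 0.0059  0.0001 -0.0003] F [ 0.5 -0.7 -0.6] open 0.03 t 10.85 q [ 0.23  0.61  1.41 -0.    1.12 -0.  ]
run 80 [0.5769 0.2133] [0.0115 0.035 ] ztop 0.0815
serv 109 [0.5664 0.2666] [0.0118 0.0376] ztop 0.083
wash 33 [0.5876 0.1602] [0.0066 0.028 ] ztop 0.0789
```

Emit:
{"op": "move_arm", "data": {
  "targets": "1.1 -0.02 0 0 0 0 3; 1.1 -0.02 0 0 0 0 3; 1.1 -0.02 0 0 0 0 3; 1.1 -0.02 0 0 0 0 3; 1.1 -0.02 0 0 0 0 3; 0 0 1 0 0 0 3; 0 0 0 0 0 0 3; 0 0 0 0 0 0 3"
}}

```text
time: 11.9
eef_pos: [0.5664, 0.2646, 0.1069]
tool_rot: [-1.952, -2.461, 0.001]
wrist_force: [0.0, -0.6, -0.5]
opening: 0.0298
```

Run:
```python
from h import *
T=r.grab_frame('top');S=r.grab_frame('side'); plan((*SERV,.0477),13.2,4,3)
cv2.imwrite('pics/c4.png',cv2.resize(S['frame'][140:260,160:280],None,fx=5,fy=5,interpolation=cv2.INTER_CUBIC)[...,::-1])
```

```text
0.009 0.013 1.49 0 0 0 3; 0.009 0.013 1.49 0 0 0 3; 0.009 0.013 1.49 0 0 0 3; 0.009 0.014 1.49 0 0 0 3
left [  0.5   0.5 -59.6] mm rot [ 0.0002  0.0001 -0.0009] F [-0.1  0.3  0.1] open 0.0296 t 12.0 q [ 0.31  0.64  1.39 -0.    1.11  0.09]
```

View pics/c4.png

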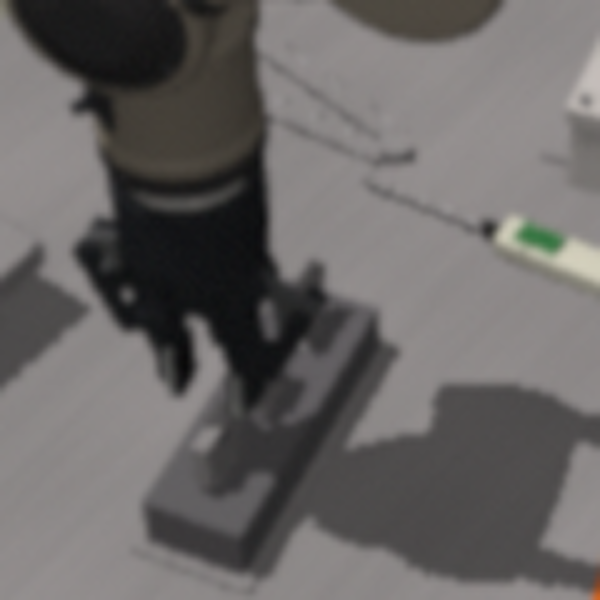

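The run key stands upright behind the right finger, with the wash key beyond it at (315,280). The service key is directly under the jaws at (210,440). I'll descend and grip.

Emit:
{"op": "move_arm", "data": {
  "targets": "0.03 0.05 1.5 0 0 0 3; 0 0 1.7 0 0 0 3; 0 0 1.5 0 0 0 3; 0 0 0.9 0 0 0 3; 0 0 0.35 0 0 0 3; 0 0 0 0 0 0 3; 0 0 0 0 0 0 3"
}}

```text
time: 12.88
eef_pos: [0.5671, 0.2656, 0.0482]
tool_rot: [1.951, 2.461, 0.001]
wrist_force: [0.6, -0.7, 0.8]
opening: 0.0302
```

```bash
python3 -c "
from h import *
plan((*SERV,.0477),13.2,1,3)"
```

```text
-0.038 -0.019 0.053 0.001 0 0 3
left [-0.1 -0.4 -0.5] mm rot [ 0.0011  0.     -0.0003] F [ 0.6 -0.7  0.8] open 0.0302 t 12.875 q [ 0.32  0.71  1.44 -0.    0.99  0.09]
```

Emit:
{"op": "move_arm", "data": {
  "targets": "0 0 0.05 0 0 0 2; 0 0 0 0 0 0 1; 0 0 0 0 0 0 0; 0 0 0 0 0 0 0; 0 0 0 0 0 0 0; 0 0 0 0 0 0 0"
}}

```text
time: 13.62
eef_pos: [0.5671, 0.2656, 0.0476]
tool_rot: [1.951, 2.461, 0.001]
wrist_force: [0.1, 0.8, 4.5]
opening: 0.0094
```

```bash
python3 -c "
from h import *
plan((*SERV,.0477),13.2,1,0);r.grab_frame('top');plan((*SERV,.0477),13.2,1,0)"
```

```text
-0.033 -0.018 -0.013 0.001 0 0 0
left [-0.1 -0.4  0.1] mm rot [ 0.001   0.     -0.0004] F [0.1 0.8 4.5] open 0.0094 t 13.625 q [ 0.32  0.71  1.44 -0.    0.99  0.09]
-0.034 -0.017 -0.012 0.001 0 0 0
left [-0.1 -0.4  0.1] mm rot [ 0.001   0.     -0.0004] F [1.1 0.2 4.2] open 0.0093 t 13.675 q [ 0.32  0.71  1.44 -0.    0.99  0.09]
```

Emit:
{"op": "move_arm", "data": {
  "targets": "0 0 -0.5 0 0 0 0; 0 0 -1 0 0 0 0; 0 0 -1.5 0 0 0 0; 0 0 -2.5 0 0 0 0; 0 0 -2.5 0 0 0 0; 0 0 -2.5 0 0 0 0; 0 0 -2.5 0 0 0 0; 0 0 -1 0 0 0 0"
}}

```text
time: 14.68
eef_pos: [0.5665, 0.2656, 0.1892]
tool_rot: [1.951, 2.461, 0.002]
wrist_force: [-0.2, -0.4, -0.4]
opening: 0.0098
```

```bash
python3 -c "
from h import *
plan((.5067,-.1414,.17),15.8,8,0)"
```

```text
-4.78 -1.89 0.238 0 0 -0.006 0; -4.77 -1.92 0.238 0 0 -0.006 0; -4.76 -1.94 0.238 0 0 -0.006 0; -4.75 -1.97 0.238 0 0 -0.006 0; -4.74 -2 0.239 0 0 -0.006 0; -4.73 -2.02 0.239 0 0 -0.006 0; -4.71 -2.05 0.239 0 0 -0.006 0; -4.7 -2.08 0.24 0 0 -0.006 0
left [ -59.8 -407.   -19.2] mm rot [ 0.0012 -0.     -0.0456] F [-0.2 -0.4 -0.4] open 0.0098 t 14.675 q [ 0.32  0.56  1.29 -0.    1.29  0.09]
```

Emit:
{"op": "move_arm", "data": {
  "targets": "-4.78 -1.9 0 0 0 -0.006 0; -4.78 -1.92 0 0 0 -0.006 0; -4.76 -1.94 0 0 0 -0.006 0; -4.75 -1.97 0 0 0 -0.006 0; -4.74 -2 0.2 0 0 -0.006 0; -4.73 -2.02 0.4 0 0 -0.006 0; -4.71 -2.05 0.6 0 0 -0.005 0; -4.7 -2.08 0.7 0 0 -0.005 0"
}}

```text
time: 15.68
eef_pos: [0.506, -0.1428, 0.1678]
tool_rot: [-1.894, -2.505, 0.0]
wrist_force: [1.3, -0.7, -1.3]
opening: 0.0095
```

Emit:
{"op": "move_arm", "data": {
  "targets": "0 0 0.5 0 0 0 0; 0 0 1 0 0 0 0; 0 0 1.2 0 0 0 0; 0 0 0.8 0 0 0 0; 0 0 0 0 0 0 0; 0 0 0 0 0 0 0; 0 0 0 0 0 0 0"
}}

```text
time: 16.55
eef_pos: [0.5074, -0.1416, 0.1336]
tool_rot: [1.894, 2.505, 0.0]
wrist_force: [0.3, 0.3, -0.1]
opening: 0.0092
```

Run:
```python
from h import *
T=r.grab_frame('top');S=r.grab_frame('side'); plan((.5067,-.1414,.0877),15.8,1,0); r.grab_frame('top'); plan((.5067,-.1414,.0877),15.8,1,0)
cv2.imwrite('pics/c5.png',cv2.resize(S['frame'][80:190,250:350],None,fx=5,fy=5,interpolation=cv2.INTER_CUBIC)[...,::-1])
```

```text
0.041 -0.051 4.58 0.001 0.001 0 0
left [ -0.6   0.2 -45.8] mm rot [0.0005 0.0005 0.0002] F [ 0.9 -0.2 -2.1] open 0.0089 t 16.65 q [-0.42  0.44  1.66 -0.    1.04 -0.69]
0.042 -0.045 4.58 0 0 0 0
left [ -0.5   0.3 -45.8] mm rot [0.0004 0.0004 0.0002] F [ 0.1  0.6 -1.7] open 0.0093 t 16.7 q [-0.42  0.44  1.66 -0.    1.04 -0.69]
```

View pics/c5.png

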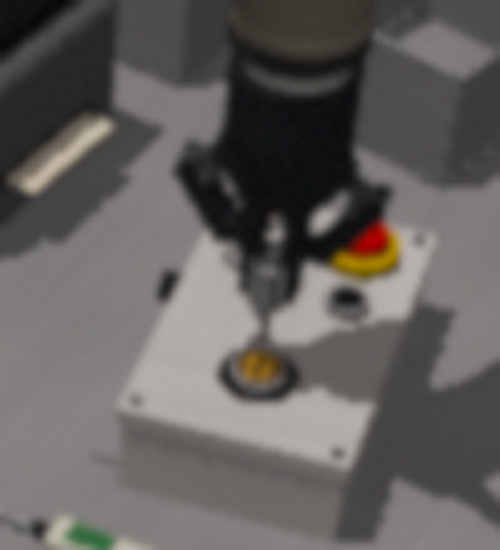

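The service key blade hangs at (265,325), right above the brass slot (260,368). I'll descend to the mouth and then continue slowly.

Emit:
{"op": "move_arm", "data": {
  "targets": "0.04 -0.05 0.4 0 0 0 0; 0 0 0.6 0 0 0 0; 0 0 0.5 0 0 0 0; 0 0 0.3 0 0 0 0; 0 0 0.3 0 0 0 0; 0 0 0.2 0 0 0 0; 0 0 0.2 0 0 0 0; 0 0 0 0 0 0 0"
}}

```text
time: 17.7
eef_pos: [0.5065, -0.1413, 0.1081]
tool_rot: [-1.895, -2.506, 0.0]
wrist_force: [0.3, -0.1, -1.0]
opening: 0.0095
```

```bash
python3 -c "
from h import *
r.grab_frame('top');plan((.5067,-.1414,.0877),15.8,1,0)"
```

```text
-0.01 0.014 2.05 0 0 0 0
left [  0.2  -0.1 -20.5] mm rot [0.     0.0001 0.0003] F [ 0.5  0.3 -0.8] open 0.0094 t 17.75 q [-0.42  0.48  1.69 -0.    0.98 -0.69]
```

Already 5.5 mm into the mouth with no side force. Now I'll push slowly past the pins.

Emit:
{"op": "move_arm", "data": {
  "targets": "0 0 0.1 0 0 0 0; 0 0 0.1 0 0 0 0; 0 0 0.1 0 0 0 0; 0 0 0.1 0 0 0 0; 0 0 0.1 0 0 0 0; 0 0 0.1 0 0 0 0; 0 0 0.1 0 0 0 0; 0 0 0.1 0 0 0 0"
}}

```text
time: 18.75
eef_pos: [0.5068, -0.1415, 0.1003]
tool_rot: [1.894, 2.505, 0.0]
wrist_force: [1.0, -0.1, 0.2]
opening: 0.0087
```

```bash
python3 -c "
from h import *
plan((.5067,-.1414,.0877),15.8,1,0)"
```

```text
0.01 -0.005 1.26 0.001 0.001 0 0
left [ -0.1   0.1 -12.6] mm rot [0.0005 0.0006 0.0003] F [ 1.  -0.1  0.2] open 0.0087 t 18.75 q [-0.42  0.49  1.7  -0.    0.96 -0.69]
```

Emit:
{"op": "move_arm", "data": {
  "targets": "0 0 0.08 0 0 0 0; 0 0 0.08 0 0 0 0; 0 0 0.08 0 0 0 0; 0 0 0.08 0 0 0 0; 0 0 0.08 0 0 0 0; 0 0 0.08 0 0 0 0; 0 0 0.08 0 0 0 0; 0 0 0.08 0 0 0 0"
}}

```text
time: 19.75
eef_pos: [0.5068, -0.1416, 0.0939]
tool_rot: [1.894, 2.505, 0.0]
wrist_force: [1.4, -4.6, 4.7]
opening: 0.0092
```

```bash
python3 -c "
from h import *
plan((.5067,-.1414,.0877),15.8,1,0)"
```

```text
0.026 -0.007 0.622 0.001 0.001 0 0
left [-0.1  0.2 -6.2] mm rot [0.0006 0.0008 0.0002] F [ 1.4 -4.6  4.7] open 0.0092 t 19.75 q [-0.42  0.5   1.7  -0.    0.94 -0.69]
```

Emit:
{"op": "move_arm", "data": {
  "targets": "0 0 0.08 0 0 0 0; 0 0 0.08 0 0 0 0; 0 0 0.08 0 0 0 0; 0 0 0.08 0 0 0 0; 0 0 0.08 0 0 0 0; 0 0 0.05 0 0 0 0; 0 0 0 0 0 0 0; 0 0 0 0 0 0 0"
}}

```text
time: 20.75
eef_pos: [0.5066, -0.1409, 0.0892]
tool_rot: [-1.895, -2.506, -0.001]
wrist_force: [3.9, -0.2, 3.5]
opening: 0.009
```

```bash
python3 -c "
from h import *
plan((.5067,-.1414,.0877),15.8,1,0)"
```

```text
-0.05 -0.001 0.152 0 -0.001 0 0
left [ 0.1 -0.5 -1.5] mm rot [ 0.0002 -0.0005  0.0002] F [ 3.9 -0.2  3.5] open 0.009 t 20.75 q [-0.42  0.5   1.71  0.    0.93 -0.69]
```

Emit:
{"op": "move_arm", "data": {
  "targets": "0 0 0.06 0 0 0 0; 0 0 0.06 0 0 0 0; 0 0 0.06 0 0 0 0; 0 0 0.05 0 0 0 0; 0 0 0.05 0 0 0 0; 0 0 0 0 0 0 0; 0 0 0 0 0 0 0"
}}

```text
time: 21.62
eef_pos: [0.5066, -0.1409, 0.0874]
tool_rot: [1.895, 2.506, 0.001]
wrist_force: [1.4, 2.0, 11.5]
opening: 0.0089
```

Run:
```python
from h import *
S=r.grab_frame('side');plan((.5067,-.1414,.0877),15.8,1,0)
cv2.imwrite('pics/c6.png',cv2.resize(S['frame'][100:190,260:350],None,fx=6,fy=6,interpolation=cv2.INTER_CUBIC)[...,::-1])
```

```text
-0.048 -0.005 -0.028 0.001 0 0 0
left [ 0.1 -0.5  0.3] mm rot [ 0.0007 -0.0001  0.0002] F [ 0.7  3.1 12.6] open 0.0094 t 21.675 q [-0.42  0.5   1.71  0.    0.93 -0.69]
```

View pics/c6.png

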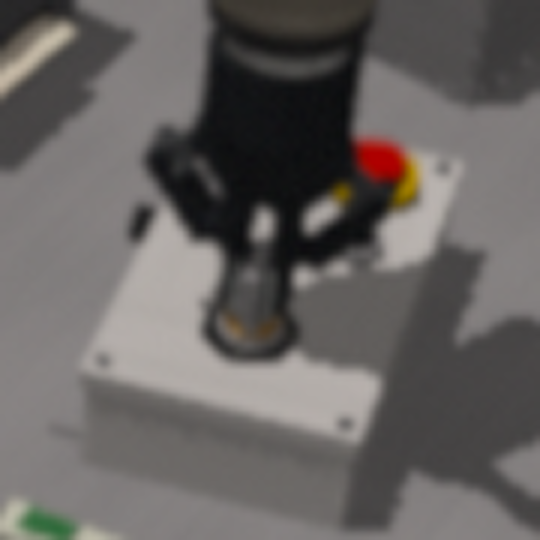

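The force holds at 12 N with the TCP at the home height, and the picture shows the shoulder on the bezel, so the key is seated. Now the clockwise turn.

Emit:
{"op": "move_arm", "data": {
  "targets": "0 0 0 0 0 0.1 0; 0 0 0 0 0 0.15 0; 0 0 0 0 0 0.15 0; 0 0 0 0 0 0.15 0; 0 0 0 0 0 0.15 0; 0 0 0 0 0 0.15 0; 0 0 0 0 0 0.15 0; 0 0 0 0 0 0.15 0"
}}

```text
time: 22.68
eef_pos: [0.508, -0.1412, 0.0875]
tool_rot: [2.954, 1.065, 0.005]
wrist_force: [5.7, 1.6, 8.1]
opening: 0.0094
```

```bash
python3 -c "
from h import *
plan((.5067,-.1414,.0874),15.8-90,1,0);print(r.get_obs()['moment'])"
```

```text
-0.11 -0.066 0.007 0.002 -0.003 0.416 0
left [-1.3 -0.2 -0.1] mm rot [ 0.0021 -0.003   0.4161] F [5.7 1.6 8.1] open 0.0094 t 22.675 q [-0.42  0.5   1.71  0.    0.92  0.46]
[ 0.31056576 -1.12088476  0.12979564]
```

Emit:
{"op": "move_arm", "data": {
  "targets": "0 0 0 0 0 0.12 0; -0.05 -0.03 0 0 0 0.12 0; 0 0 0 0 0 0.12 0; 0 0 0 0 0 0.06 0; 0 0 0 0 0 0.04 0; 0 0 0 0 0 0 0; 0 0 0 0 0 0 0"
}}

```text
time: 23.55
eef_pos: [0.508, -0.1415, 0.0875]
tool_rot: [3.118, 0.371, 0.008]
wrist_force: [7.2, 0.4, 5.8]
opening: 0.0095
```

```bash
python3 -c "
from h import *
plan((.5067,-.1414,.0874),15.8-90,1,0);print(r.get_obs()['moment'])"
```

```text
-0.128 -0.042 0.008 0.002 -0.005 -0.039 0
left [-1.3  0.1 -0.1] mm rot [ 0.0023 -0.0046 -0.0389] F [7.2 0.4 5.8] open 0.0095 t 23.55 q [-0.42  0.5   1.71  0.    0.92  0.92]
[ 0.25232721 -1.47273679  0.14105672]
```

Emit:
{"op": "move_arm", "data": {
  "targets": "0.05 0 0.01 0 0 0.03 0; 0 0 0.01 0 0 0.03 0; 0 0 0 0 0 0 0; 0 0 0 0 0 0 0"
}}

```text
time: 24.05
eef_pos: [0.5081, -0.1415, 0.0875]
tool_rot: [3.128, 0.277, 0.006]
wrist_force: [5.7, 0.8, 9.2]
opening: 0.0095
```

Run:
```python
from h import *
S=r.grab_frame('side');T=r.grab_frame('top');plan((.5067,-.1414,.0874),15.8-90,1,0);print(r.get_obs()['moment'])
w=cloud(S)
m=(np.hypot(*(w[...,:2]-SLOT).transpose(2,0,1))<.026)&(w[...,2]>.048)&(w[...,2]<.1)
q=w[m]; print('run',np.round(cv2.minAreaRect(q[:,:2].astype(np.float32))[:2],4),q[:,2].max())
m=(np.hypot(*(w[...,:2]-(.592,.1585)).transpose(2,0,1))<.026)&(w[...,2]>.048)&(w[...,2]<.1)
q=w[m]; print('wash',np.round(cv2.minAreaRect(q[:,:2].astype(np.float32))[:2],4),q[:,2].max())
c=np.zeros((540,800,3),np.uint8)
c[:,:540]=cv2.resize(S['frame'][100:190,260:350],(540,540),interpolation=cv2.INTER_CUBIC)
c[:400,540:]=cv2.resize(S['frame'][180:260,190:238],(260,400),interpolation=cv2.INTER_CUBIC)
cv2.imwrite('pics/c7.png',c[...,::-1])
```

```text
-0.14 -0.038 0.007 0.002 -0.004 -0.099 0
left [-1.4  0.1 -0.1] mm rot [ 0.0022 -0.0039 -0.0988] F [6.9 0.1 8.7] open 0.0089 t 24.15 q [-0.42  0.5   1.71  0.    0.92  0.98]
[ 0.15274978 -1.11007146  0.12854281]
run [[0.5779 0.2132]
 [0.0113 0.0351]] 0.08154716964060504
wash [[0.5917 0.1587]
 [0.0127 0.0421]] 0.08308968652370696
```

View pics/c7.png

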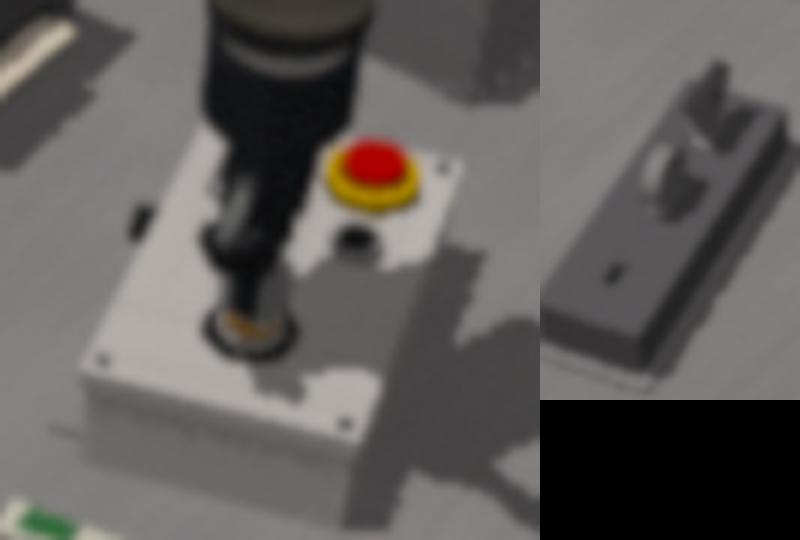

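```bash
python3 -c "
from h import *
print(r.sign_off())"
```

```text
the job is handed in; nothing more can be done
None
```

The job is handed in at about 24 s of the 67 s allowed. The hand-in gives no verdict, so what follows is from my own measurements.

- **Run key:** I drew it out of the switch, put it in the free middle slot, pushed it home and let it go. The upward force came up at exactly the expected home height. The last picture shows it upright, with its top at 81.5 mm against 82 mm nominal.
- **Service key:** I took it from the block's +y end slot. It has the square head with an even 36 mm width, while the wash key narrows at the neck. I pushed it past the pins at about 8 mm/s or slower until the shoulder sat on the lock, with a steady 12 N at the expected height.
- **Turn:** The tool turned 1.67 rad clockwise and still grips the key with the fingers at 9 mm. It presses down with about 9 N, and the moment about the vertical is about 0.13 N m.
- **Other things:** The wash key measures within 1 mm of where it stood. In the last picture the emergency stop shows no sign of being touched. I did not measure the loose items on the table again at the end.

**Less certain:**
- **Switch angle:** I could not read it directly. Allowing for the 0.1 rad play, I infer about 1.57 rad, but the moment did not rise sharply, so contact with the stop is not clearly shown. The limit is 1.3 rad.
- **Side force:** About 6 N stayed on the tool, and the tool sat about 1.4 mm from where I measured the lock's axis. I take this to be the key gripped slightly off centre.

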